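# Lock the lamp case's cover after a lamp change

### The arm

A 7-joint arm with a two-finger parallel gripper is mounted at the origin on a cart in front of the work surface, level with it; the furniture and walls round the work are solid. World frame = base frame: x ahead of the robot, y to its left, z up, the work surface at z = 0. Lengths are in mm, angles in degrees, forces in N, time in s.
With the tool pointing down it reaches from about 400 to 850 mm from the base axis. Payload 10.4 kg.
Tool frame: the origin (TCP) lies at the centre of the arm's flange, where the gripper is bolted on; the fingertips stand 173 mm ahead of it and the grasp point (between the pads) lies 155 mm ahead of it (ctrl.grip_point_offset is the distance from the TCP to the grasp point, in mm); z points along the fingers, y is the line along which they close (so a half turn about z gives the same grasp; the last joint's range is limited). The gripper opens to 85 mm and grips with 20 to 120 N. Pads are 22 mm wide; open, the fingers measure 114 mm over their backs; the gripper's body (76 mm by 85 mm) begins 54 mm behind the grasp point. The pads swing forward as they close: fully open they stand 13 mm farther back than shut.
Start: joints at [-77.269, 19.034, -3.707, 83.658, 1.238, 77.344, -5.071], TCP at [151.461, 606.376, 404.738] pointing down, gripper open.
Joint ranges: [-148.97, 148.97], [-28.65, 121.19], [-84.17, 76.75], [9.2, 138.47], [-72.65, 252.65], [3.7, 117.97], [-149.18, 149.18]. Speed limits (degrees/s): [127.2, 127.2, 159.86, 159.86, 180, 180, 180].

### API

Orientations are given as a 3x3 rotation matrix whose columns are the frame's x, y, z axes.
In Python, from station import ctrl gives the robot as it stands. The module is installed in compiled form; this text tells all that it offers.
- The arm moves only by the tool jog_arm, never from a script. Its argument "plan" is text: rows parted by semicolons, each of 7 numbers parted by spaces: the shift along the world's x, y, z in units of 50 mm (1.0 is 50 mm), then the turn, a rotation vector about the world's x, y, z in units of 5 degrees (1.0 is 5 degrees), then the closure, from 0 (fully open) to 1 (shut). A call has 1 to 5 rows; each row shifts and turns the commanded pose from where the row before left it; what a row does not reach is not made up. A row lasts 1/10 s, in which the tool goes at most 50 mm and 8.59 degrees, less where a joint would pass 70% of its speed; a pose out of reach is approached as far as the arm can. A call is refused whole if a number of a shift passes 1 or a number of a turn 1, either way. A call with a gripper value outside its range is refused whole. The fingers move at their own pace and stop on an object; "force" is the grip in N (left out, the last holds). Time passes only in rows, so rows that do not move let the fingers close. It gives the time, the measured TCP pose, the force and the opening at its end, in the units of the state.
- ctrl.sense(): the state, without advancing time (a new reading comes with each control period).
- ctrl.camera(name): name is "scene" or "top"; returns a dict with "frame" (384x512x3 uint8, red, green, blue), "z_map" (384x512 float32, mm along the optical axis (not along the pixel's ray), 0 where there is no reading), "intrinsics" (3x3 intrinsics, pixels), "origin" and "rotation" of the camera in the world. Camera axes: x right, y up, looking along -z (the intrinsics and any distortion apply to the point x, -y, -z); pixel columns grow to the right and rows downward; lengths in mm; the calibration is good to about 2 mm. A picture is of the moment at which its call begins.
- ctrl.hand_in(): hands the job in, once; it reports no verdict.
Trained networks look in a picture, given as the dict that the camera call returned (one of the last four; its "shot" number tells which), for a name from the list of things; names that differ only in an ending like _2 or _b are one class to them, and where a whole thing is asked for, a point or a joint stands for the part that bears it (a point fixed in the world has none). Each returns a list of dicts, best first, with "confidence" (0 to 1); they miss things now and then, are a little off and sometimes report something else, mostly with a low value. They report only what shows in the picture. A call takes as long as a camera call.
- ctrl.masks_of(thing, picture): "mask" (384x512 bool, what is visible of it) and "rect" ([left, top, right, bottom] in pixels, round what is visible of it).
The state is a dict: "time": time; "joint_pos": joint angles; "dq": joint speeds; "tau": joint torques, N m; "eef_pos": TCP position; "tcp_rot": TCP orientation; "contact_force": force on the tool from outside, world axes, zero at the start; "torque": the same for the moment, N m; "width": finger opening in mm.
Only numpy, scipy, OpenCV 4.12 (cv2) and the standard library are available. Lean on these libraries where they do the work, as an engineer would, in place of code of your own. Each camera call takes 0.05 s, during which the arm holds its last target. There are 200 camera calls.

### The job

The lamp has been changed and the cover is back on the grey lamp case, but one of its two blue wing fasteners still stands up, with its red cross bar showing. Turn that wing in line with its slot, push it down fully, then turn it clockwise about a quarter turn so that it stays down locked, and let go. Leave the other fastener, which is locked already, as it is.

Things in the scene. Friction and masses are not known exactly. Their poses are not given: they have to be found in the camera images.
- open_grip (a point): Grip point on the unlocked fastener's wing, on its vertical turning axis, 12 mm below the wing's top, 20 mm above its underside; x axis along the wing. The wing is a blue upright blade 40 mm long, 12 thick, 32 tall; under it a red cross bar shows while it is up; at either end of the grey case. At the start this point is 38 mm above the steel plate, locked 27 mm. It only turns and slides.
- open_base: Fixed steel plate under it, 56 x 56 x 5 mm, on the grey case's cover 60 mm above the bench. Origin on the fastener's axis at the plate's underside, z up, x along the slot (39 x 13 mm), which yellow lines continue; the locked wing points to the two red dots on y. Its 34 mm cross bar, parallel to the wing, passes the slot only within about 12 degrees; else the wing stops after 1 mm.
- open_turn (a joint): Turn of that wing, rad, growing clockwise seen from above: 0 = in line with the slot, 1.5 = the stop, locked. Starts at 0.5 to 1.1 with the wing up, so it is first turned back anticlockwise to the slot. Range -0.3 to 1.5, light friction (0.02 N m). The wing's yaw is open_base's yaw less this angle.
- open_push (a joint): How far that wing is pushed down, m: 0 = up (start), 0.0125 = the stop. A spring lifts it with 2.5 N at the top, 5.6 N at the stop. From 0.011 on it can be turned below the plate; the cross bar then catches under the plate and holds it down at about 0.011.
- shut_turn (a joint): Turn of the other blue wing fastener, alike in build, 150 mm away, standing 11 mm lower with its wing across its slot: already locked, at 1.3 to 1.45 rad. To be left as it is.

How it is judged:
By the outcome, as a careful person would: the job done as asked, in the order asked, and still so for the second after the job is handed in, with the robot touching nothing.
It also fails if it takes over 32 s, if anything falls off the work surface, if the arm or the gripper's body presses on something with over 40 N, if the wrist force passes 120 N, or if a joint passes its speed limit or range.

## Working session

There is one attempt and no reset: what is moved stays moved. The work goes in short steps, Python scripts to look and compute and a tool call to move; the robot and the scene stay as the last step left them, time stands still between calls to the robot, and variables do not carry over. Pictures are saved under pics/ and viewed, on a budget of 10 in all, crops included, one or two more only if the job needs it, and the job is handed in when it is done.

Besides the shell and the picture viewer there is one more tool, called by a JSON object that holds its "name" and its "arguments", one argument or row to a line. jog_arm: Moves the arm, as the interface text tells. Its arguments: {"type":"object","properties":{"plan":{"type":"string"},"force":{"type":"number"}},"required":["plan"]}

```bash
mkdir -p pics; cat > h.py <<'E'
import numpy as np, cv2
from station import ctrl
def pts(p,m):
    v,u=np.nonzero(m&(p["z_map"]>0)); d=p["z_map"][v,u]; K=np.array(p["intrinsics"])
    x=(u-K[0,2])/K[0,0]*d; y=(v-K[1,2])/K[1,1]*d
    return np.c_[x,-y,-d]@np.array(p["rotation"]).T+np.array(p["origin"])
def save(n,img): cv2.imwrite("pics/"+n,cv2.cvtColor(img,cv2.COLOR_RGB2BGR))
E
python3 - <<'E'
from h import *
np.set_printoptions(precision=1,suppress=True)
s=ctrl.sense();print(s["time"],s["eef_pos"],s["tcp_rot"],s["contact_force"],s["width"])
ims=[]
for c in("top","scene"):
    p=ctrl.camera(c);ims.append(p["frame"]);print(c,p["origin"],p["rotation"])
    for t in("open_grip","open_base","shut_turn"):
        for r in ctrl.masks_of(t,p)[:3]:
            P=pts(p,r["mask"]);print(t,r["confidence"],r["rect"],len(P),P.mean(0) if len(P) else 0,P.max(0) if len(P) else 0)
save("a_top.png",ims[0]);save("a_scene.png",ims[1])
E
```

```text
0.0 [151.4 606.3 403.9] [[-1.   0.2 -0. ]
 [ 0.2  1.  -0. ]
 [-0.  -0.  -1. ]] [ 0.8  0.5 -0.5] 85.30179983207557
top [399.9 355.1 954.1] [[ 0.   1.  -0.1]
 [-1.   0.  -0. ]
 [-0.   0.1  1. ]]
open_grip 0.63 [297.8, 150.3, 307.7, 169.7] 131 [567.9 267.7 112. ] [585.6 275.1 120.1]
open_base 0.89 [288.7, 147.7, 320.6, 182.5] 657 [567.5 267.8  76.4] [605.9 300.6 120.1]
open_base 0.72 [300.0, 150.5, 306.7, 171.9] 96 [567.7 268.  113.8] [585.3 273.6 120.1]
shut_turn 0.63 [297.9, 150.1, 306.9, 172.4] 150 [567.8 267.4 111. ] [588.2 275.1 120.1]
shut_turn 0.55 [232.8, 182.4, 245.7, 203.2] 123 [498.5 396.8 101.5] [515.5 408.9 108.3]
scene [108.   25.1 776.8] [[ 0.6  0.6 -0.5]
 [-0.8  0.5 -0.4]
 [-0.   0.6  0.8]]
open_grip 0.68 [298.1, 197.9, 315.2, 221.9] 290 [567.5 262.8  99.2] [622.  275.8 117.3]
open_base 0.56 [288.5, 199.4, 321.2, 231.8] 793 [565.5 262.1  75.6] [604.8 301.7 117.3]
shut_turn 0.73 [216.8, 194.3, 237.0, 211.3] 294 [497.5 394.4  92.2] [516.2 411.  106.8]
```

```bash
python3 - <<'E'
from h import *
a=cv2.imread("pics/a_top.png")[130:230,200:350];b=cv2.imread("pics/a_scene.png")[160:260,190:340]
cv2.imwrite("pics/b.png",np.vstack([cv2.resize(a,None,fx=4,fy=3*4/3,interpolation=2)[:300] if 0 else cv2.resize(a,(450,300),interpolation=2),cv2.resize(b,(450,300),interpolation=2)]))
p=ctrl.camera("top");z=p["z_map"]
for r in ctrl.masks_of("open_grip",p)[:1]:
    P=pts(p,r["mask"]);P=P[(P[:,2]>105)];(c,wh,an)=cv2.minAreaRect(P[:,:2].astype(np.float32));print(c,wh,an,cv2.fitLine(P[:,:2].astype(np.float32),2,0,.01,.01).ravel())
# colour-based
f=cv2.cvtColor(p["frame"],cv2.COLOR_RGB2HSV)
roi=np.zeros(z.shape,bool);roi[140:215,220:330]=1
A=pts(p,roi&(z>0)&(f[...,0]>100)&(f[...,0]<130)&(f[...,1]>120))
for c0,zz in(((567,267),108),((498,396),97)):
    Q=A[(np.hypot(*(A[:,:2]-c0).T)<32)&(A[:,2]>zz)];R=cv2.minAreaRect(Q[:,:2].astype(np.float32));l=cv2.fitLine(Q[:,:2].astype(np.float32),2,0,.01,.01).ravel();print(len(Q),R,Q.mean(0),np.degrees(np.arctan2(l[1],l[0])),np.median(Q[:,2]))
Y=pts(p,roi&(z>0)&(f[...,0]>20)&(f[...,0]<35)&(f[...,1]>100));print("yellow\n",Y.round())
Y=pts(p,roi&(z>0)&((f[...,0]<8)|(f[...,0]>172))&(f[...,1]>120));print("red\n",Y.round())
E
```

```text
(567.83154296875, 266.7709655761719) (35.69847106933594, 11.429759979248047) 0.03855579346418381 [ 9.9981028e-01 -1.9479681e-02  5.6712744e+02  2.6662637e+02]
77 ((569.0855712890625, 266.32537841796875), (38.18171691894531, 10.401914596557617), 0.3463614583015442) [567.49392552 266.72803464 115.0147184 ] 0.9305602 115.03022675707234
76 ((498.9396057128906, 398.5700988769531), (12.134981155395508, 37.5699462890625), 55.01832580566406) [498.08891907 398.05180017 104.06758191] -34.006824 103.90674836012437
yellow
 [[589. 284.  68.]
 [587. 282.  68.]
 [585. 281.  65.]
 [555. 254.  67.]
 [553. 252.  68.]
 [553. 249.  67.]
 [520. 416.  65.]
 [518. 416.  67.]
 [518. 414.  67.]
 [516. 414.  66.]
 [516. 412.  67.]
 [485. 384.  66.]
 [483. 384.  65.]
 [482. 382.  67.]]
red
 [[586. 250.  67.]
 [555. 283.  67.]
 [516. 382.  67.]
 [486. 415.  64.]
 [484. 415.  65.]]
```

View pics/b.png

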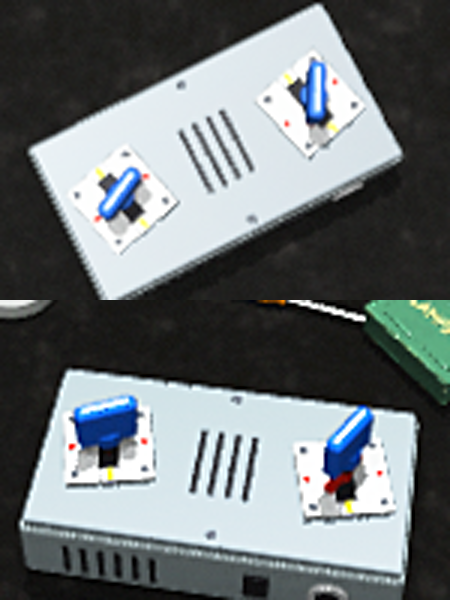

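```bash
python3 - <<'E'
from h import *
s=ctrl.sense();print(s["time"],np.degrees(np.arctan2(s["tcp_rot"][1][0],s["tcp_rot"][0][0])))
for c in("top","scene"):
    p=ctrl.camera(c);P=pts(p,p["z_map"]>0)
    Q=P[(P[:,2]>130)&(P[:,0]>100)&(P[:,0]<900)]
    h,_,_=np.histogram2d(Q[:,0],Q[:,1],[np.arange(100,901,100),np.arange(-400,901,100)]);print(c,h.astype(int))
E
```

```text
0.5 165.97297885312986
top [[   0    0    0    0    0    0    0    0    0    0    0    0    0]
 [   0    0  126  629  618  611  621  615  609  601  608  598  265]
 [   0    0  257 1192 1193 1199 1188 1192 1195 1190 1188 1183  565]
 [   0    0    0    0    0    0    0    0    0    0    0    0    0]
 [   0    0    0    0    0    0    0    0    0    0    0    0    0]
 [   0    0    0    0    0    0    0    0    0    0    0    0    0]
 [   0    0    0    0    0    0    0    0    0    0    0    0    0]
 [   0    0    0    0    0    0    0    0    0    0    0    0    0]]
scene [[   0    0    0    0 1435 1101    0    0    0    0    0    0    0]
 [   0    0    0    0    6  984  896  739  616  509  432  278    0]
 [   0    0    0    0  738 2042 1703 1420 1207  996  851  744  154]
 [   0    0    0    0    0    0    0    0    0    0    0    0    0]
 [   0    0    0    0    0    0    0    0    0    0    0    0    0]
 [   0    0    0    0    0    0    0    0    0    0    0    0    0]
 [   0    0    0    0    0    0    0    0    0    0    0    0    0]
 [   0    0    0    0    0    0    0    0    0    0    0    0    0]]
```

```bash
python3 - <<'E'
from h import *
p=ctrl.camera("scene");save("c.png",np.hstack([cv2.resize(p["frame"],(400,300)),cv2.resize(ctrl.camera("top")["frame"],(400,300))]))
for c in("top","scene"):
    p=ctrl.camera(c);P=pts(p,p["z_map"]>0)
    Q=P[(P[:,2]>130)&(P[:,0]>100)&(P[:,0]<900)]
    print(np.percentile(Q[Q[:,1]>150],[0,1,5,50,95,99,100],axis=0).round())
E
```

```text
[[278. 150. 130.]
 [279. 157. 130.]
 [282. 185. 131.]
 [310. 498. 133.]
 [339. 811. 135.]
 [342. 840. 136.]
 [343. 850. 138.]]
[[111. 150. 130.]
 [280. 153. 130.]
 [282. 169. 130.]
 [311. 388. 132.]
 [339. 749. 133.]
 [342. 807. 134.]
 [343. 852. 607.]]
```

View pics/c.png

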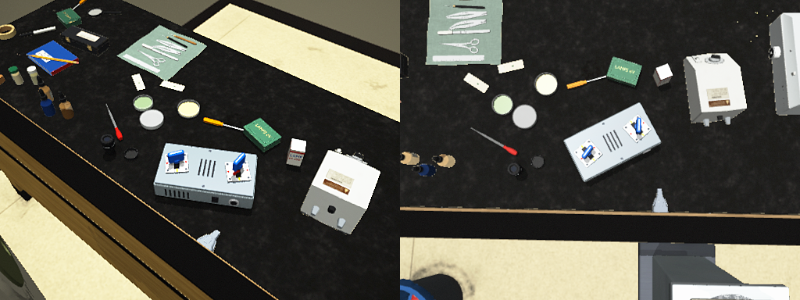

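{"name": "jog_arm", "arguments": {
  "plan": "0.6 -0.5 0 0 0 0 0;0.7 -0.57 0 0 0 0.5 0;0.7 -0.57 0 0 0 0.5 0;0.7 -0.57 0 0 0 0.5 0;0.7 -0.57 0 0 0 0.5 0",
  "force": 40
}}

```text
time: 1.3
eef_pos: [322.7, 466.0, 404.9]
tcp_rot: [[-0.998, 0.068, 0.0], [0.068, 0.998, 0.001], [-0.0, 0.001, -1.0]]
contact_force: [0.2, 0.9, -0.2]
width: 85.4
```

{"name": "jog_arm", "arguments": {
  "plan": "0.7 -0.57 0 0 0 0.5 0;0.7 -0.57 0 0 0 0.4 0;0.7 -0.57 -0.2 0 0 0 0;0.7 -0.57 -0.3 0 0 0 0;0.7 -0.57 -0.3 0 0 0 0"
}}

```text
time: 1.8
eef_pos: [497.7, 323.5, 364.7]
tcp_rot: [[-1.0, -0.008, 0.001], [-0.008, 1.0, 0.001], [-0.001, 0.001, -1.0]]
contact_force: [0.3, 0.6, -0.1]
width: 85.4
```

{"name": "jog_arm", "arguments": {
  "plan": "0.7 -0.57 -0.3 0 0 0 0;0.7 -0.57 -0.4 0 0 0 0;0 0 0 0 0 0 0.3;0 0 0 0 0 0 0.3"
}}

```text
time: 2.2
eef_pos: [567.0, 266.9, 329.0]
tcp_rot: [[-1.0, -0.006, -0.001], [-0.006, 1.0, -0.001], [0.001, -0.001, -1.0]]
contact_force: [-0.8, 0.6, 0.7]
width: 60.6
```

{"name": "jog_arm", "arguments": {
  "plan": "0.04 0 -0.5 0 0 0 0.3;0 0 -0.5 0 0 0 0.3;0 0 -0.44 0 0 0 0.3;0 0 0 0 0 0 0.3;0 0 0 0 0 0 0.3"
}}

```text
time: 2.7
eef_pos: [568.0, 269.1, 258.7]
tcp_rot: [[-1.0, -0.01, 0.0], [-0.01, 1.0, 0.001], [-0.0, 0.001, -1.0]]
contact_force: [0.1, 0.4, 0.9]
width: 59.7
```

```bash
python3 - <<'E'
from h import *
s=ctrl.sense();print(s["time"],s["eef_pos"],s["contact_force"],s["width"])
a=ctrl.camera("top")["frame"][120:220,220:360];b=ctrl.camera("scene")["frame"][150:250,220:360]
save("d.png",np.vstack([cv2.resize(i,(420,300),interpolation=2) for i in(a,b)]))
E
```

```text
2.7 [568.03056895 269.06695479 258.74838222] [0.13614751 0.41935942 0.9010699 ] 59.740007157725024
```

View pics/d.png

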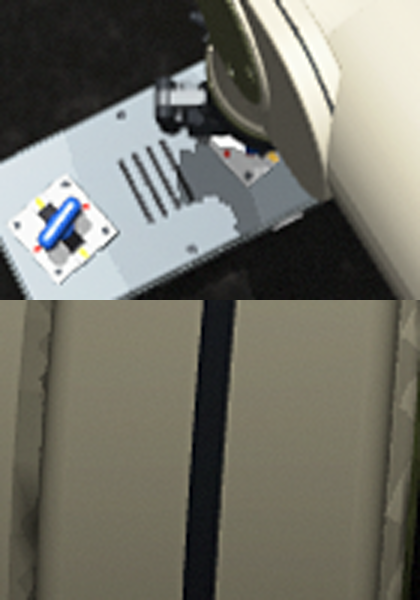

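The arm hides the unlocked fastener in both views, so I'll go by force and width and close on the wing.

{"name": "jog_arm", "arguments": {
  "plan": "0.02 -0.02 0 0 0 0 0.7;0 0 0 0 0 0 1;0 0 0 0 0 0 1;0 0 0 0 0 0 1;0 0 0 0 0 0 1"
}}

```text
time: 3.3
eef_pos: [569.7, 266.4, 258.0]
tcp_rot: [[-1.0, -0.008, 0.0], [-0.008, 1.0, -0.0], [-0.0, -0.0, -1.0]]
contact_force: [1.1, -3.0, 2.1]
width: 12.0
```

{"name": "jog_arm", "arguments": {
  "plan": "0 -0.01 0 0 0 1 1;0 0 0 0 0 1 1;0 0 0 0 0 1 1;0 0 0 0 0 1 1;0 0 0 0 0 1 1"
}}

```text
time: 3.8
eef_pos: [569.8, 265.8, 257.9]
tcp_rot: [[-0.902, -0.433, 0.001], [-0.433, 0.902, -0.001], [-0.0, -0.001, -1.0]]
contact_force: [0.4, -3.3, 2.7]
width: 11.2
```

{"name": "jog_arm", "arguments": {
  "plan": "0 0 0 0 0 1 1;0 0 0 0 0 1 1;0 0 0 0 0 1 1;0 0 0 0 0 0.5 1;0 0 0 0 0 0 1"
}}

```text
time: 4.3
eef_pos: [570.0, 265.4, 257.9]
tcp_rot: [[-0.732, -0.681, 0.001], [-0.681, 0.732, -0.001], [0.0, -0.001, -1.0]]
contact_force: [1.9, -4.7, 1.9]
width: 11.1
```

{"name": "jog_arm", "arguments": {
  "plan": "0.01 -0.03 -0.03 0 0 0 1;0 0 -0.04 0 0 0 1;0 0 0 0 0 0 1"
}}

```text
time: 4.6
eef_pos: [570.0, 265.1, 254.2]
tcp_rot: [[-0.732, -0.681, 0.0], [-0.681, 0.732, 0.0], [-0.001, 0.0, -1.0]]
contact_force: [2.1, -0.7, 4.0]
width: 11.1
```

{"name": "jog_arm", "arguments": {
  "plan": "0 0 -0.05 0 0 0 1;0 0 -0.05 0 0 0 1;0 0 -0.05 0 0 0 1;0 0 0 0 0 0 1"
}}

```text
time: 5.0
eef_pos: [570.0, 265.1, 246.6]
tcp_rot: [[-0.732, -0.682, 0.0], [-0.682, 0.732, 0.0], [-0.0, 0.0, -1.0]]
contact_force: [1.2, -0.4, 5.2]
width: 11.4
```

{"name": "jog_arm", "arguments": {
  "plan": "0 0 -0.03 0 0 0 1;0 0 -0.02 0 0 0 1;0 0 0 0 0 0 1"
}}

```text
time: 5.3
eef_pos: [570.1, 265.1, 245.7]
tcp_rot: [[-0.732, -0.682, 0.001], [-0.682, 0.732, 0.001], [-0.001, 0.0, -1.0]]
contact_force: [-2.3, -2.3, 14.9]
width: 11.8
```

{"name": "jog_arm", "arguments": {
  "plan": "0 0 0 0 0 -1 1;0 0 0 0 0 -1 1;0 0 0 0 0 -1 1;0 0 0 0 0 -1 1;0 0 0 0 0 -1 1"
}}

```text
time: 5.8
eef_pos: [569.9, 265.5, 245.7]
tcp_rot: [[-0.952, -0.306, 0.0], [-0.306, 0.952, 0.002], [-0.001, 0.001, -1.0]]
contact_force: [-4.3, -1.1, 14.9]
width: 11.1
```

{"name": "jog_arm", "arguments": {
  "plan": "0 0 0 0 0 -1 1;0 0 0 0 0 -1 1;0 0 0 0 0 -1 1;0 0 0 0 0 -1 1;0 0 0 0 0 -1 1"
}}

```text
time: 6.3
eef_pos: [569.8, 266.0, 245.7]
tcp_rot: [[-0.992, 0.125, 0.001], [0.125, 0.992, 0.002], [-0.0, 0.002, -1.0]]
contact_force: [-3.1, 1.5, 13.6]
width: 11.1
```

{"name": "jog_arm", "arguments": {
  "plan": "0 0 0 0 0 -1 1;0 0 0 0 0 -1 1;0 0 0 0 0 -1 1;0 0 0 0 0 -1 1;0 0 0 0 0 -1 1"
}}

```text
time: 6.8
eef_pos: [570.0, 266.3, 245.8]
tcp_rot: [[-0.847, 0.532, 0.001], [0.532, 0.847, 0.003], [0.0, 0.003, -1.0]]
contact_force: [-2.4, 1.0, 12.2]
width: 11.4
```

{"name": "jog_arm", "arguments": {
  "plan": "0 0 0 0 0 -0.9 1;0 0 0 0 0 -0.7 1;0 0 0 0 0 0 1"
}}

```text
time: 7.1
eef_pos: [570.0, 266.5, 245.7]
tcp_rot: [[-0.765, 0.644, 0.002], [0.644, 0.765, 0.003], [0.001, 0.003, -1.0]]
contact_force: [-0.6, 2.6, 12.9]
width: 11.1
```

```bash
python3 -c "
from h import *
s=ctrl.sense();print(s['time'],s['eef_pos'],s['contact_force'],s['torque'],s['width'],s['joint_pos'])"
```

```text
7.1 [570.03262394 266.502108   245.73241731] [-0.55512185  2.58689502 12.89629744] [0.67296301 0.21580694 0.01028055] 11.065059427419959 [-44.38316516  27.6587018   19.62128976  93.96424822 -10.49781554
  60.0117525   28.33028373]
```

{"name": "jog_arm", "arguments": {
  "plan": "0 0 0.03 0 0 0 1;0 0 0 0 0 0 0.7;0 0 0 0 0 0 0.4;0 0 0 0 0 0 0.3;0 0 0 0 0 0 0.3"
}}

```text
time: 7.6
eef_pos: [569.7, 264.7, 245.2]
tcp_rot: [[-0.766, 0.643, -0.001], [0.643, 0.766, -0.001], [0.0, -0.001, -1.0]]
contact_force: [-0.4, -0.1, 0.1]
width: 59.8
```

{"name": "jog_arm", "arguments": {
  "plan": "0 0 0.3 0 0 0 0.3;0 0 0.7 0 0 0 0.3;0 0 1 0 0 0 0.3;0 0 1 0 0 0 0.3"
}}

```text
time: 8.0
eef_pos: [569.6, 264.5, 398.3]
tcp_rot: [[-0.766, 0.643, -0.0], [0.643, 0.766, -0.0], [-0.0, -0.0, -1.0]]
contact_force: [0.9, 0.6, -0.3]
width: 59.9
```

{"name": "jog_arm", "arguments": {
  "plan": "-0.6 0.5 0.1 0 0 0 0.3;-0.7 0.6 0 0 0 0 0.3;-0.7 0.6 0 0 0 0 0.3;-0.7 0.6 0 0 0 0 0.3;-0.7 0.6 0 0 0 0 0.3"
}}

```text
time: 8.5
eef_pos: [398.4, 410.5, 402.1]
tcp_rot: [[-0.765, 0.643, 0.001], [0.643, 0.765, 0.001], [0.0, 0.001, -1.0]]
contact_force: [0.3, -0.2, -1.3]
width: 59.7
```

{"name": "jog_arm", "arguments": {
  "plan": "-0.6 0.6 0 0 0 0 0.3;-0.6 0.7 0 0 0 0 0.3;-0.4 0.7 0 0 0 0 0.3;0 0 0 0 0 0 0.3"
}}

```text
time: 8.9
eef_pos: [314.8, 514.3, 401.4]
tcp_rot: [[-0.771, 0.637, -0.002], [0.637, 0.771, 0.002], [0.003, 0.0, -1.0]]
contact_force: [0.2, -0.6, 0.0]
width: 59.7
```

```bash
python3 - <<'E'
from h import *
s=ctrl.sense();print(s["time"],s["eef_pos"],s["contact_force"],s["width"])
p=ctrl.camera("top");z=p["z_map"]
f=cv2.cvtColor(p["frame"],cv2.COLOR_RGB2HSV)
A=pts(p,(z>0)&(f[...,0]>100)&(f[...,0]<130)&(f[...,1]>120))
for c0 in((569,267),(498,397)):
    Q=A[(np.hypot(*(A[:,:2]-c0).T)<32)&(A[:,2]>97)];l=cv2.fitLine(Q[:,:2].astype(np.float32),2,0,.01,.01).ravel();print(len(Q),Q.mean(0),np.degrees(np.arctan2(l[1],l[0])),np.median(Q[:,2]))
q=ctrl.camera("scene")
save("e.png",np.vstack([cv2.resize(i,(450,300),interpolation=2) for i in(p["frame"][130:230,200:350],q["frame"][160:260,190:340])]))
E
```

```text
8.9 [314.83146122 514.34169364 401.35673086] [ 0.17980609 -0.55255667  0.03208263] 59.72747288718137
76 [568.21498188 266.87634169 104.40325371] -38.356373 104.28638121280358
80 [498.30334684 397.83616916 103.94436129] -34.893665 103.92908638051608
```

View pics/e.png

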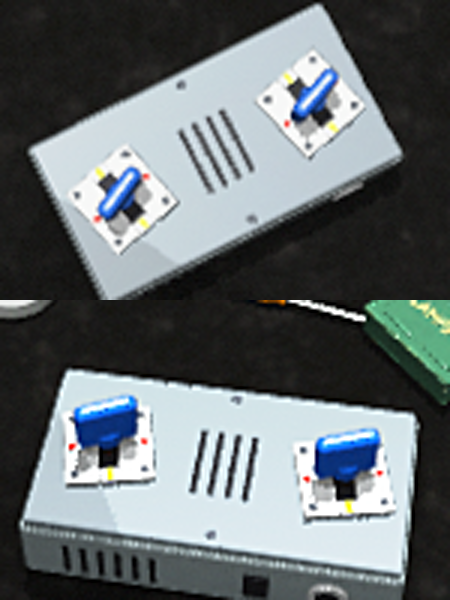

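The right fastener, at about (315, 93) in the top crop and (348, 455) in the scene crop, is now down. Its wing points to the red dots and no red bar shows. The left fastener looks unchanged.

```bash
python3 -c "
from station import ctrl
print(ctrl.hand_in())"
```

```text
the job is handed in; nothing more can be done
None
```

The open fastener is now locked down, and I handed the job in at about 9 s of the 32 s allowed. I gripped its wing, turned it about 43° anticlockwise in line with the slot and pushed it about 12 mm down to its stop. I then turned it about 83° clockwise, let go and backed the arm away.

**Last checks:**
- **Height:** the wing top dropped from 115 to 104 mm, level with the other fastener, and no red bar shows.
- **Turn:** the wing's yaw is about -38° by camera and -40° by the gripper when I let go. Against a slot at about 43°, that is roughly 1.42–1.45 rad, just short of the 1.5 rad stop.
- **Other fastener:** it read -34.0° before and -34.9° after, which is within measuring noise. I did not touch it.
- **Forces:** the readings after each move never passed about 15 N, and were near zero once I had let go.

While I was gripping and turning, the arm hid the fastener from both cameras. I went by force and finger opening there and confirmed the result by camera afterwards.

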